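# Set the recipe tablet's swivel and tilt in the kitchen niche

## Task

The wide recipe tablet in the niche has been left turned aside and lying too far back. Turn it so that it stands square with its rectangular foot, facing straight out over the foot's front edge, and raise it until it leans back about 25 degrees from upright, then let go. Leave the small phone holder beside it as it is.

Things in the scene. Friction and masses are not known exactly. Their poses are not given: they have to be found in the camera images.
- tablet_pivot (a point): Where the two joint axes of the WIDE holder cross, 85 mm above its foot's underside. White plate 200 wide x 130 high x 10 mm, black screen in front, between the arms of a steel U-yoke (236 mm wide) on a dark fixed foot (110 deep x 180 wide x 16). Axes turn with the swivel, not the tilt: z up (swivel axis), y = tilt axis, screen faces -x, leans back to +x. Plate spans 35 mm below to 95 mm above the tilt axis.
- tablet_rail (a point): Middle of the round steel rail along the top of the wide holder: 14 mm thick, 170 mm long, parallel to the tilt axis (y), 140 mm from it; at tilt t it lies x = 140 sin t, z = 140 cos t mm from tablet_pivot. 38 mm finger gap between rail and plate, a 10 mm post at each end. Pinch it from above, fingers across it; it can roll between them. Takes 3 to 5 N to move. Axes tilt with the plate.
- tablet_swivel (a joint): Turn of the wide holder's yoke about the vertical over its foot, rad, positive counter-clockwise from above; 0 = square with the foot, screen facing the foot's front edge (the side nearer the robot). Starts at 0.5 to 1.0; stops at -1.3 and 1.3. Friction (0.12 N m) holds it where left.
- tablet_tilt (a joint): Lean of the wide plate, rad: 0 = upright, positive = top leaning back, away from the side the screen faces; 25 degrees = 0.436. Starts at 0.78 to 1.0; stops at -0.1 and 1.2. Friction (0.45 N m) holds it where left.
- phone_rail (a point): Middle of the top rail of the SMALL phone holder, a bystander of the same build: plate 84 wide x 110 mm high, rail 14 mm thick, 54 mm long, 110 mm from its tilt axis; fixed foot 110 deep x 76 mm wide. Its joints too are held only by friction. The two holders stand side by side, either one on the left, 0.30 to 0.57 m apart.

How it is judged (in metres and radians):
At the end, for the whole second after the job is handed in: The tablet is square with its foot (swivel within 10 degrees of 0) and leans back 25 degrees from upright, give or take 10 degrees, at rest and released; the phone holder's rail is within 15 mm of where it was (value of joint tablet_swivel between -0.18 and 0.18 rad and value of joint tablet_tilt between 0.256 and 0.616 rad and velocity of joint tablet_swivel between -0.05 and 0.05 rad/s and velocity of joint tablet_tilt between -0.05 and 0.05 rad/s and distance of phone_rail from where it was at the start of the episode below 0.015 m); the robot touches nothing.
It fails at once if the phone holder is moved (its rail shifts by more than 15 mm) (distance of phone_rail from where it was at the start of the episode above 0.015 m).
It also fails if it takes over 32 s, if anything falls off the work surface, if the arm or the gripper's body presses on something with over 40 N, if the wrist force passes 120 N, or if a joint passes its speed limit or range.

## Robot

A 6-joint arm with a two-finger parallel gripper is mounted at the origin on the work surface. World frame = base frame: x ahead of the robot, y to its left, z up, the work surface at z = 0. Lengths are in mm, angles in rad, forces in N, time in s.
With the tool pointing down it reaches from about 325 to 775 mm from the base axis. Payload 5.5 kg.
Tool frame: the origin (TCP) lies at the very end of the fingers, on their centre line; the grasp point (between the pads) lies 19 mm behind it (r.grasp_offset is the distance from the TCP to the grasp point, in mm); z points along the fingers, y is the line along which they close (so a half turn about z gives the same grasp; the last joint's range is limited). The gripper opens to 88 mm and grips with 3 to 60 N. Pads are 20 mm wide; open, the fingers measure 115 mm over their backs; the gripper's body (75 mm by 178 mm) begins 61 mm behind the grasp point.
Start: joints at [-1.237, 0.091, 1.231, -0, 1.82, -0.057], TCP at [228.558, -554.777, 222.631] pointing down, gripper open.
Joint ranges: [-2.87, 2.87], [-0.86, 2.18], [0.17, 2.46], [-1.51, 4.65], [0.06, 2.69], [-2.65, 2.65]. Speed limits (rad/s): [2.57, 2.57, 3.01, 3.14, 3.14, 3.14].

## Interface

Orientations are given as [roll, pitch, yaw] about the fixed x, y, z axes, in that order (R = Rz(yaw) Ry(pitch) Rx(roll)).
In Python, from station import r gives the robot as it stands.
- The arm moves only by the shell command python3 -m pendant 'ROWS' [FORCE]. ROWS is a JSON object of lists of equal length, an entry for each row: "delta_pos": the shift along the world's x, y, z in mm, a list of three; "rotation": the turn, a rotation vector about the world's x, y, z in degrees, a list of three; "grip": the opening in per cent of the stroke, from 0 (shut) to 100 (fully open). In form: {"delta_pos": [[dx, dy, dz], ...], "rotation": [[ax, ay, az], ...], "grip": [grip, ...]}. A call has exactly 5 rows; each row is the pose to reach, as a shift and turn from the pose commanded when the call began; what a row does not reach only later rows make up. A row lasts 1/8 s, in which the tool goes at most 62.5 mm and 10.7 degrees, less where a joint would pass 70% of its speed; a pose out of reach is approached as far as the arm can. A call with a gripper value outside its range is refused whole. The fingers move at their own pace and stop on an object; FORCE is the grip in N (left out, the last holds). Time passes only in rows, so rows that repeat a pose let the fingers close, or fill a call up. It gives the time, the measured TCP pose, the force, the opening and the grip force at its end, in the units of the state.
- r.sense(): the state, without advancing time (a new reading comes with each control period).
- r.camera(name): name is "scene" or "side" or "wrist"; returns (picture, depth): 384x512x3 uint8, red, green, blue; 384x512 float32, mm along the optical axis (not along the pixel's ray), 0 where there is no reading.
- r.get_calibration(name): a dict with "vfov" (degrees; the focal length in pixels is half the picture's height over the tangent of half this angle, whatever the lens; pixels are square), "cx", "cy" (the principal point, pixels), "R" (3x3) and "t" (3): a world point X has camera coordinates R X + t. Camera axes: x right, y down, z forward; pixel columns grow to the right and rows downward; lengths in mm; the calibration is good to about 2 mm. The wrist camera is an equidistant fisheye: a pixel r from the principal point sees the ray r / f radians off the axis. A picture is of the moment at which its call begins: read the wrist's pose just before it. get_calibration takes no time and is no camera call; for the wrist camera it gives the pose at the moment of the call.
- r.sign_off(): hands the job in; it is judged then, once.
The state is a dict: "time_s": time; "joints": joint angles; "joint_vel": joint speeds; "tau": joint torques, N m; "tcp_pos": TCP position; "ee_rot": TCP orientation; "force": force on the tool from outside, world axes, zero at the start; "ft_torque": the same for the moment, N m; "width": finger opening in mm; "grip_force": force on a finger pad.
Only numpy, scipy, OpenCV 4.12 (cv2) and the standard library are available. Lean on these libraries where they do the work, as an engineer would, in place of code of your own. Each camera call takes 0.05 s, during which the arm holds its last target. There are 200 camera calls.

## Working session

There is one attempt and no reset: what is moved stays moved. The work goes in short steps, Python scripts to look and compute and a shell command to move; the robot and the scene stay as the last step left them, time stands still between calls to the robot, and variables do not carry over. Pictures are saved under pics/ and viewed, at most 10 in all, crops included, and the job is handed in when it is done.

```bash
mkdir -p pics; ls
cat > h.py <<'E'
import numpy as np, cv2
from station import r
def look(n,tag):
    c=r.get_calibration(n); p,d=r.camera(n)
    cv2.imwrite(f'pics/{tag}.png',p[:,:,::-1]); np.savez(f'{tag}.npz',p=p,d=d,**{k:np.array(c[k]) for k in c})
def load(tag): return dict(np.load(f'{tag}.npz'))
def pts(m,fish=False):
    h,w=m['d'].shape; f=h/2/np.tan(np.radians(m['vfov'])/2)
    v,u=np.mgrid[:h,:w]; x=(u-m['cx'])/f; y=(v-m['cy'])/f
    if fish:
        t=np.hypot(x,y); k=np.where(t>1e-6,np.tan(t)/np.maximum(t,1e-6),1); x=x*k;y=y*k
    P=np.dstack([x,y,np.ones_like(x)])*m['d'][...,None]
    return (P-m['t'])@m['R']
E
python3 - <<'E'
from h import *
for n in('scene','side','wrist'): look(n,n+'0')
a=[cv2.imread(f'pics/{n}0.png') for n in('scene','side')]
cv2.imwrite('pics/both.png',cv2.resize(np.vstack(a),(400,600)) if 0 else np.hstack([cv2.resize(i,(400,300)) for i in a]))
print(r.sense())
for n in('scene','side'):
    m=load(n+'0');print(n,m['vfov'],-m['R'].T@m['t'],m['R'][2],(m['d']>0).mean())
E
```

```text
pics
{'time_s': 0.15, 'joints': array([-1.23666999e+00,  9.17253500e-02,  1.23159895e+00, -1.73748716e-05,
        1.81982031e+00, -5.67340182e-02]), 'joint_vel': array([ 0.0002213 , -0.00133772, -0.00142569,  0.00190502, -0.00049989,
       -0.00200343]), 'tau': array([ 1.94385393e-03, -4.47044599e+01, -4.06907129e+01,  6.99364068e-02,
        2.73881567e-02, -1.22534871e-04]), 'tcp_pos': array([ 228.489599  , -554.54404435,  221.74885099]), 'ee_rot': array([-3.14004224e+00, -7.11829644e-05,  3.90856030e-01]), 'force': array([ 0.31995373,  0.38516557, -0.0429512 ]), 'ft_torque': array([-0.00429207, -0.05526001, -0.00771677]), 'grip_force': 0.0, 'width': 88.03129875260542}
scene 46.847980083188126 [884.0191066  770.51676159 713.94879994] [-0.3864921  -0.74617054 -0.54208244] 0.99603271484375
side 52.43968695369794 [258.78824077 598.82423356 743.53023846] [ 0.23486029 -0.69714519 -0.67736935] 0.9956919352213541
```

View pics/scene0.png

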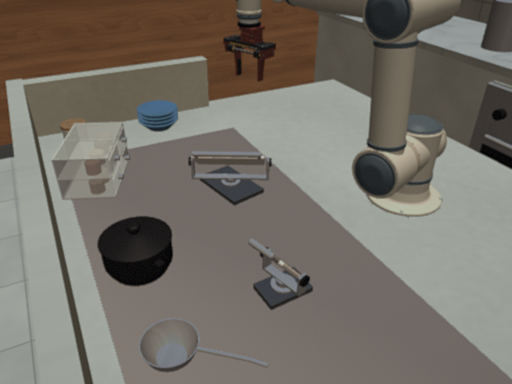

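View pics/side0.png

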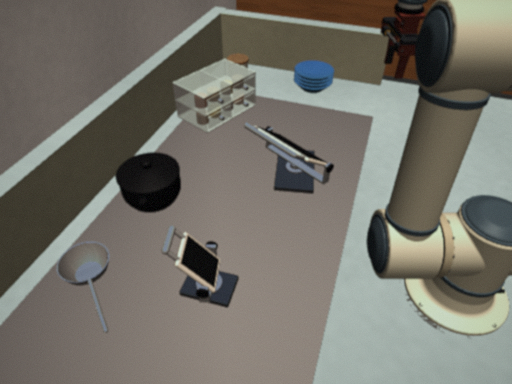

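The scene view shows the wide holder at about (230,175) and the phone holder at about (283,275). In the side view they are at (295,160) and (208,275). Next I measure the foot and rail from both views.

```bash
python3 - <<'E'
from h import *
for n,box,pb in(('scene0',(185,145,275,205),(245,235,315,305)),('side0',(240,118,338,195),(160,222,242,308))):
    m=load(n);P=pts(m)
    for nm,(a,b,c,d) in(('wide',box),('phone',pb)):
        Q=P[b:d,a:c].reshape(-1,3);C=m['p'][b:d,a:c].reshape(-1,3).astype(int)
        f=(abs(Q[:,2]-16)<6)&(C.max(1)<75)
        u=cv2.minAreaRect(Q[f][:,:2].astype(np.float32))
        z=Q[:,2];print(n,nm,'foot',f.sum(),u,'zmax',np.sort(z)[-5:])
        hi=Q[z>np.sort(z)[-10:].mean()-14];print('  hi',len(hi),hi.mean(0),hi.min(0),hi.max(0))
        vt=np.linalg.svd(hi-hi.mean(0),full_matrices=False)[2];s=(hi-hi.mean(0))@vt[0];print('  dir',vt[0],s.min(),s.max())
    T=P[::24,::24]
    print('table z',np.median(P[...,2][abs(P[...,2])<30]))
E
python3 - <<'E'
import cv2,numpy as np
a=cv2.imread('pics/scene0.png')[135:210,175:285];b=cv2.imread('pics/side0.png')[110:200,235:345]
cv2.imwrite('pics/crops.png',np.hstack([cv2.resize(a,(396,300),interpolation=2),cv2.resize(b,(367,300),interpolation=2)]))
E
```

```text
scene0 wide foot 857 ((436.5245056152344, -265.9834899902344), (111.74066162109375, 180.88217163085938), 13.056146621704102) zmax [713.94879994 713.94879994 713.94879994 713.94879994 713.94879994]
  hi 20 [884.0191066  770.51676159 713.94879994] [884.0191066  770.51676159 713.94879994] [884.0191066  770.51676159 713.94879994]
  dir [-0.8  0.6 -0. ] -5.684341886080801e-13 -5.684341886080801e-13
scene0 phone foot 617 ((510.65576171875, 175.75241088867188), (109.61600494384766, 76.06021118164062), 2.0399608612060547) zmax [713.94879994 713.94879994 713.94879994 713.94879994 713.94879994]
  hi 20 [884.0191066  770.51676159 713.94879994] [884.0191066  770.51676159 713.94879994] [884.0191066  770.51676159 713.94879994]
  dir [-0.8  0.6 -0. ] -5.684341886080801e-13 -5.684341886080801e-13
table z 2.179863305405461
side0 wide foot 817 ((430.1763000488281, -261.9337158203125), (107.58665466308594, 180.21334838867188), 13.03508472442627) zmax [743.53023846 743.53023846 743.53023846 743.53023846 743.53023846]
  hi 34 [258.78824077 598.82423356 743.53023846] [258.78824077 598.82423356 743.53023846] [258.78824077 598.82423356 743.53023846]
  dir [-0.48507125 -0.72760688  0.48507125] -4.68742840168677e-13 -4.68742840168677e-13
side0 phone foot 771 ((504.5816650390625, 178.211181640625), (108.75608825683594, 74.67768859863281), 3.501736879348755) zmax [743.53023846 743.53023846 743.53023846 743.53023846 743.53023846]
  hi 35 [258.78824077 598.82423356 743.53023846] [258.78824077 598.82423356 743.53023846] [258.78824077 598.82423356 743.53023846]
  dir [-0.48507125 -0.72760688  0.48507125] -4.687428401686772e-13 -4.687428401686772e-13
table z 3.3210043604145376
```

View pics/crops.png

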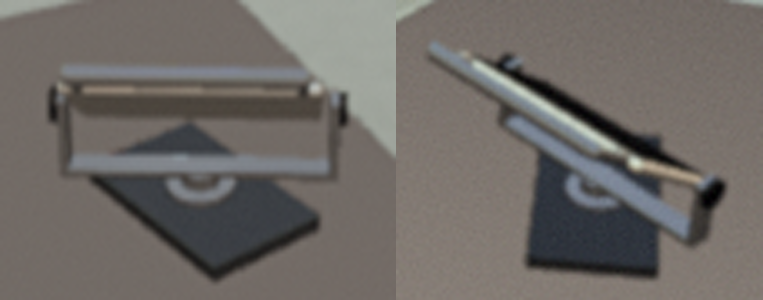

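The crop shows the rail as the upper steel bar in both views: scene columns about 190–263 at row 153, side from (243,123) to about (297,160). Depth had zero readings, so I'll mask those.

Run:
```python
from h import *
A=[]
for n,box,pb in(('scene0',(185,145,275,205),(245,235,315,305)),('side0',(240,118,338,195),(160,222,242,308))):
    m=load(n);P=pts(m);P[m['d']==0]=np.nan
    for nm,(a,b,c,d) in(('wide',box),('phone',pb)):
        Q=P[b:d,a:c].reshape(-1,3);Q=Q[np.isfinite(Q[:,0])]
        z=Q[:,2];k=np.sort(z)[-10:].mean();hi=Q[z>k-12]
        vt=np.linalg.svd(hi-hi.mean(0),full_matrices=False)[2];s=(hi-hi.mean(0))@vt[0];mid=hi.mean(0)+vt[0]*(s.min()+s.max())/2
        print(n,nm,len(hi),'ztop',k,'mid',mid,'dir',vt[0],s.min(),s.max(),'yaw of dir',np.degrees(np.arctan2(vt[0][1],vt[0][0]))%180)
        if nm=='wide':
            b=Q[(z>35)]; 
            for lo in range(35,220,20):
                w=Q[(z>lo)&(z<lo+20)]; print(lo,len(w),w.mean(0).round(),w.min(0).round(),w.max(0).round()) if len(w) else 0
```

```text
scene0 wide 342 ztop 180.31406441597923 mid [ 489.50012233 -165.22637857  174.95948547] dir [-0.88499724  0.46558531  0.00319429] -91.85076964941132 89.23399073305393 yaw of dir 152.2517375493882
35 408 [ 437. -265.   41.] [ 338. -324.   35.] [ 540. -204.   55.]
55 90 [ 447. -280.   68.] [ 339. -339.   55.] [ 540. -204.   75.]
75 159 [ 444. -267.   85.] [ 336. -324.   75.] [ 547. -201.   95.]
95 145 [ 441. -243.  104.] [ 332. -325.   95.] [ 544. -186.  115.]
115 117 [ 468. -220.  126.] [ 367. -273.  115.] [ 549. -164.  135.]
135 164 [ 466. -198.  142.] [ 381. -246.  135.] [ 557. -147.  152.]
155 184 [ 488. -163.  171.] [ 402. -208.  156.] [ 570. -121.  175.]
175 189 [ 486. -165.  177.] [ 411. -215.  175.] [ 568. -123.  181.]
scene0 phone 214 ztop 167.6471197932629 mid [577.4291311  193.47784258 163.65447163] dir [-0.28509059  0.95828954 -0.02011237] -35.31135047820598 30.15809232774183 yaw of dir 106.56771174232475
side0 wide 339 ztop 180.88367095059624 mid [ 483.13766209 -162.06896537  176.45172504] dir [-0.88499971  0.46555443 -0.00588054] -96.34742731276077 83.74312171414807 yaw of dir 152.25336930121063
35 456 [ 423. -257.   42.] [ 326. -319.   35.] [ 533. -202.   55.]
55 36 [ 345. -213.   64.] [ 326. -307.   56.] [ 532. -200.   73.]
75 138 [ 385. -248.   86.] [ 320. -327.   75.] [ 522. -198.   95.]
95 167 [ 414. -246.  103.] [ 320. -327.   95.] [ 539. -187.  115.]
115 122 [ 425. -217.  125.] [ 357. -282.  115.] [ 534. -162.  135.]
135 231 [ 449. -197.  145.] [ 370. -260.  135.] [ 550. -145.  155.]
155 131 [ 463. -154.  170.] [ 392. -228.  155.] [ 563. -119.  175.]
175 236 [ 480. -161.  178.] [ 402. -208.  175.] [ 563. -118.  181.]
side0 phone 213 ztop 168.87650343936957 mid [568.98711364 195.70215238 164.96721645] dir [-0.25121787  0.96783393 -0.01367744] -34.66540071505625 29.211871053317477 yaw of dir 104.55098227161392
```

```bash
python3 - <<'E'
from h import *
for n in('scene0','side0'):
    m=load(n);P=pts(m);ok=m['d']>0
    b=(58,118,130,195) if n=='scene0' else (172,60,258,130)
    Q=P[b[1]:b[3],b[0]:b[2]][ok[b[1]:b[3],b[0]:b[2]]];Q=Q[Q[:,2]>60];print(n,'rack',Q.min(0),Q.max(0),len(Q), np.percentile(Q,[5,95],axis=0))
E
python3 -m pendant '{"delta_pos":[[0,0,30],[10,20,60],[30,50,80],[60,90,80],[90,135,80]],"rotation":[[0,0,8],[0,0,17],[0,0,26],[0,0,35],[0,0,44]],"grip":[45,45,45,45,45]}' 20
```

```text
scene0 rack [ 667.64707192 -888.47058167   60.00745744] [ 893.04417357 -357.26852403  137.55772367] 3698 [[ 695.60250814 -727.02753358   68.518594  ]
 [ 869.83940551 -367.79507358  134.87603701]]
side0 rack [ 523.49462586 -765.52653232   60.04482877] [ 921.5395436  -185.31132402  181.29004541] 3788 [[ 671.34085887 -631.27252088   68.84766289]
 [ 917.64939077 -365.37473496  136.83910393]]
time_s: 0.78
tcp_pos: [319.1, -418.8, 302.4]
ee_rot: [-3.142, -0.0, 1.163]
force: [0.6, 0.1, -0.4]
width: 41.9
grip_force: 0.0
```

```bash
python3 -m pendant '{"delta_pos":[[30,45,0],[60,90,0],[90,135,0],[115,175,0],[135,205,0]],"rotation":[[0,0,9],[0,0,18],[0,0,27],[0,0,36],[0,0,45]],"grip":[45,45,45,45,45]}'
python3 -m pendant '{"delta_pos":[[15,25,0],[25,40,0],[32,50,0],[32,50,0],[32,50,0]],"rotation":[[0,0,9],[0,0,18],[0,0,27],[0,0,36],[0,0,41]],"grip":[45,45,45,45,45]}'
python3 -m pendant '{"delta_pos":[[0,0,0],[0,0,0],[0,0,0],[0,0,0],[0,0,0]],"rotation":[[0,0,0],[0,0,0],[0,0,0],[0,0,0],[0,0,0]],"grip":[45,45,45,45,45]}'
python3 - <<'E'
from h import *
s=r.sense();print(s['tcp_pos'],np.degrees(s['ee_rot']),s['joints'])
look('wrist','wrist1');m=load('wrist1');P=pts(m,True);ok=m['d']>0
print('cam',-m['R'].T@m['t'],m['R'][2])
s=ok&(P[...,2]>155)&(P[...,2]<190)&(abs(P[...,0]-486)<110)&(abs(P[...,1]+164)<70)
Q=P[s];k=np.sort(Q[:,2])[-20:].mean();print(len(Q),k)
hi=Q[Q[:,2]>k-9];v=np.linalg.svd(hi-hi.mean(0),full_matrices=False)[2];t=(hi-hi.mean(0))@v[0]
print(hi.mean(0)+v[0]*(t.min()+t.max())/2,v[0],t.min(),t.max(),np.degrees(np.arctan2(v[0][1],v[0][0]))%180)
E
```

```text
time_s: 1.4
tcp_pos: [454.3, -212.9, 302.5]
ee_rot: [-3.142, -0.0, 1.951]
force: [0.4, -0.1, 0.2]
width: 39.3
grip_force: 0.0
time_s: 2.02
tcp_pos: [485.6, -164.5, 302.2]
ee_rot: [-3.142, -0.001, 2.664]
force: [-0.2, -0.2, -0.3]
width: 39.2
grip_force: 0.0
time_s: 2.65
tcp_pos: [485.5, -164.8, 302.6]
ee_rot: [3.142, 0.0, 2.659]
force: [-0.3, 0.7, 0.9]
width: 39.8
grip_force: 0.0
[ 485.54912625 -164.78340262  302.63788047] [1.79999403e+02 2.27453655e-04 1.52374261e+02] [-3.93543253e-01 -1.11304869e-01  1.28889083e+00  1.08476069e-05
  1.96400181e+00 -1.48217531e+00]
cam [ 417.55212417 -129.14349028  464.30812202] [ 0.24697008 -0.12788269 -0.96054765]
2727 179.71214180243837
[ 485.06282392 -166.96805725  176.50937669] [ 0.88306669 -0.46924526  0.0014519 ] -83.63014470459272 98.597103630487 152.01465202038017
```

View pics/wrist1.png

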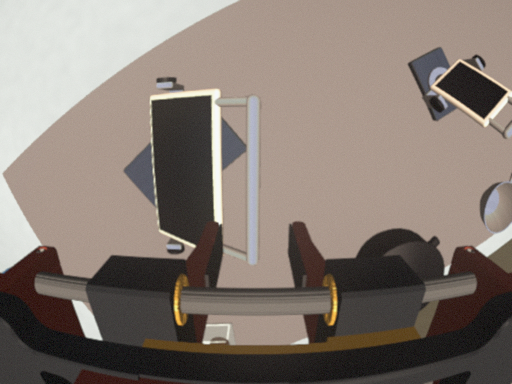

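The wrist view shows the rail at column 253 (rows 97–262), midway between the fingers at about columns 215 and 297. I go down and pinch it.

```bash
python3 -m pendant '{"delta_pos":[[0,-1,-35],[0,-1,-70],[0,-1,-100],[0,-1,-120],[0,-1,-130]],"rotation":[[0,0,0],[0,0,0],[0,0,0],[0,0,0],[0,0,0]],"grip":[45,45,45,45,45]}'
python3 -m pendant '{"delta_pos":[[0,0,-10],[0,0,-17],[0,0,-17],[0,0,-17],[0,0,-17]],"rotation":[[0,0,0],[0,0,0],[0,0,0],[0,0,0],[0,0,0]],"grip":[45,45,45,30,5]}' 20
python3 -m pendant '{"delta_pos":[[0,0,0],[0,0,0],[0,0,0],[0,0,0],[0,0,0]],"rotation":[[0,0,0],[0,0,0],[0,0,0],[0,0,0],[0,0,0]],"grip":[0,0,0,0,0]}'
```

```text
time_s: 3.32
tcp_pos: [485.3, -165.7, 171.7]
ee_rot: [-3.141, -0.001, 2.66]
force: [-0.2, 0.2, 1.1]
width: 39.4
grip_force: 0.0
time_s: 3.95
tcp_pos: [485.8, -165.8, 156.2]
ee_rot: [3.141, 0.001, 2.66]
force: [0.0, -0.5, -0.2]
width: 23.2
grip_force: 0.0
time_s: 4.58
tcp_pos: [485.0, -167.0, 155.4]
ee_rot: [-3.139, -0.0, 2.658]
force: [-2.4, -3.3, -0.5]
width: 13.6
grip_force: 20.0
```

Run:
```python
import numpy as np
c=np.array([433.4,-264.]);R=110.3;f=np.radians(13);p0=np.array([485,-166.8])
for k in range(0,50,7):
    a=np.radians(62.2-k);print(-k,(c+R*np.array([np.cos(a),np.sin(a)])-p0).round(1))
t0=.9
for t in np.linspace(.9,.436,11): print(t.round(3),((140*np.sin(t)-140*np.sin(t0))*np.array([np.cos(f),np.sin(f)])).round(1),(140*np.cos(t)-140*np.cos(t0)).round(1))
```

```text
0 [-0.2  0.4]
-7 [11.3 -6.6]
-14 [ 21.9 -15. ]
-21 [ 31.4 -24.5]
-28 [ 39.6 -35.2]
-35 [ 46.5 -46.8]
-42 [ 51.9 -59.1]
-49 [ 55.8 -72. ]
0.9 [0. 0.] 0.0
0.854 [-4.  -0.9] 5.0
0.807 [-8.3 -1.9] 9.8
0.761 [-12.8  -3. ] 14.4
0.714 [-17.5  -4. ] 18.7
0.668 [-22.4  -5.2] 22.9
0.622 [-27.4  -6.3] 26.8
0.575 [-32.6  -7.5] 30.4
0.529 [-38.   -8.8] 33.9
0.482 [-43.6 -10.1] 37.0
0.436 [-49.2 -11.4] 39.9
```

```bash
python3 -m pendant '{"delta_pos":[[8,-5,0],[16,-10,0],[23,-16,0],[30,-23,0],[36,-30,0]],"rotation":[[0,0,-5],[0,0,-10],[0,0,-15],[0,0,-20],[0,0,-25]],"grip":[0,0,0,0,0]}'
python3 - <<'E'
from h import *
look('scene','scene1')
E
```

```text
time_s: 5.2
tcp_pos: [521.2, -196.6, 155.3]
ee_rot: [-3.14, -0.0, 2.22]
force: [-2.2, -3.1, -1.6]
width: 13.5
grip_force: 20.1
```

View pics/scene1.png

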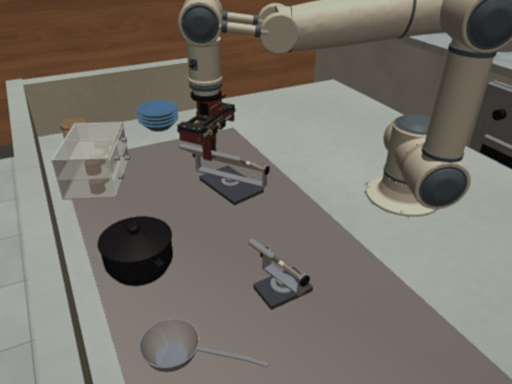

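The scene view shows the gripper holding the rail at (208,150) and the tablet following it round. I continue the turn, then raise it.

```bash
python3 -m pendant '{"delta_pos":[[6,-8,0],[11,-17,0],[15,-26,0],[18,-35,0],[20,-42,0]],"rotation":[[0,0,-5],[0,0,-10],[0,0,-15],[0,0,-20],[0,0,-24]],"grip":[0,0,0,0,0]}'
python3 -m pendant '{"delta_pos":[[-4,-1,5],[-8,-2,10],[-13,-3,14],[-18,-4,19],[-22,-5,23]],"rotation":[[0,0,0],[0,0,0],[0,0,0],[0,0,0],[0,0,0]],"grip":[0,0,0,0,0]}'
python3 -m pendant '{"delta_pos":[[-5,-1,4],[-10,-2,8],[-16,-4,11],[-21,-5,14],[-27,-6,17]],"rotation":[[0,0,0],[0,0,0],[0,0,0],[0,0,0],[0,0,0]],"grip":[0,0,0,0,0]}'
python3 -m pendant '{"delta_pos":[[0,0,0],[0,0,0],[0,0,0],[0,0,0],[0,0,0]],"rotation":[[0,0,0],[0,0,0],[0,0,0],[0,0,0],[0,0,0]],"grip":[0,0,0,0,0]}'
python3 - <<'E'
from h import *
s=r.sense();print(s['tcp_pos'],np.degrees(s['ee_rot']))
p=s['tcp_pos']+[0,0,19]-np.array([433.4,-264,86.5]);print(p,np.degrees(np.arctan2(p[1],p[0])),np.arctan2(np.hypot(p[0],p[1]),p[2]),np.linalg.norm(p))
E
```

```text
time_s: 5.88
tcp_pos: [542.1, -237.7, 155.3]
ee_rot: [3.141, -0.0, 1.804]
force: [2.0, -0.5, -2.2]
width: 13.6
grip_force: 20.2
time_s: 6.5
tcp_pos: [521.0, -242.6, 180.1]
ee_rot: [3.137, 0.002, 1.807]
force: [6.2, 0.6, -0.2]
width: 13.6
grip_force: 20.0
time_s: 7.12
tcp_pos: [495.3, -248.7, 199.0]
ee_rot: [3.133, 0.005, 1.807]
force: [7.7, -0.3, 5.3]
width: 13.2
grip_force: 20.0
time_s: 7.75
tcp_pos: [494.6, -248.9, 199.4]
ee_rot: [3.134, 0.005, 1.807]
force: [5.1, 0.4, 7.9]
width: 13.1
grip_force: 20.0
[ 494.55247149 -248.86695805  199.42946865] [179.58800791   0.27099106 103.5219074 ]
[ 61.15247149  15.13304195 131.92946865] 13.899413115884885 0.44549089827701527 146.1985582274665
```

```bash
python3 -m pendant '{"delta_pos":[[0,0,0],[0,0,0],[0,0,0],[0,0,0],[0,0,0]],"rotation":[[0,0,0],[0,0,0],[0,0,0],[0,0,0],[0,0,0]],"grip":[30,45,45,45,45]}'
python3 -m pendant '{"delta_pos":[[0,0,8],[0,0,25],[0,0,50],[0,0,75],[0,0,90]],"rotation":[[0,0,0],[0,0,0],[0,0,0],[0,0,0],[0,0,0]],"grip":[45,45,45,45,45]}'
python3 -m pendant '{"delta_pos":[[0,0,0],[0,0,0],[0,0,0],[0,0,0],[0,0,0]],"rotation":[[0,0,0],[0,0,0],[0,0,0],[0,0,0],[0,0,0]],"grip":[45,45,45,45,45]}'
python3 - <<'E'
from h import *
look('wrist','wrist2');look('side','side2');look('scene','scene2')
for n in('wrist2','side2','scene2'):
    m=load(n);P=pts(m,n[0]=='w');s=(m['d']>0)&(P[...,2]>190)&(P[...,2]<228)&(abs(P[...,0]-491)<60)&(abs(P[...,1]+250)<110)
    Q=P[s];k=np.sort(Q[:,2])[-15:].mean();hi=Q[Q[:,2]>k-9]
    v=np.linalg.svd(hi-hi.mean(0),full_matrices=False)[2];t=(hi-hi.mean(0))@v[0];mid=hi.mean(0)+v[0]*(t.min()+t.max())/2
    print(n,len(hi),k,mid,t.min(),t.max(),'lean yaw',np.degrees(np.arctan2(v[0][1],v[0][0]))%180-90,'tilt',np.arctan2(np.hypot(*(mid[:2]-[433.4,-264])),k-7-86.5))
    if n!='wrist2':
        b={'side2':(160,222,242,308),'scene2':(245,235,315,305)}[n];Q=P[b[1]:b[3],b[0]:b[2]].reshape(-1,3);Q=Q[(Q[:,2]<300)];Q=Q[Q[:,2]>np.sort(Q[:,2])[-10:].mean()-12];print('phone hi mean',Q.mean(0))
        o=load(n[:-1]+'0');P=pts(o);Q=P[b[1]:b[3],b[0]:b[2]].reshape(-1,3);Q=Q[(Q[:,2]<300)];Q=Q[Q[:,2]>np.sort(Q[:,2])[-10:].mean()-12];print('   before',Q.mean(0))
a=[cv2.imread(f'pics/{n}.png') for n in('wrist2','side2')]
cv2.imwrite('pics/b2.png',np.hstack([cv2.resize(i,(400,300)) for i in a]))
E
```

```text
time_s: 8.38
tcp_pos: [492.4, -248.8, 195.4]
ee_rot: [-3.141, -0.0, 1.804]
force: [-0.3, -0.6, 0.4]
width: 39.6
grip_force: 0.0
time_s: 9.0
tcp_pos: [492.9, -249.0, 288.6]
ee_rot: [3.139, 0.002, 1.805]
force: [0.6, 0.8, -0.5]
width: 39.6
grip_force: 0.0
time_s: 9.62
tcp_pos: [492.5, -248.8, 285.3]
ee_rot: [-3.141, -0.0, 1.804]
force: [0.2, 0.4, -0.1]
width: 39.4
grip_force: 0.0
wrist2 3221 220.60905291546223 [ 493.41310346 -244.60694621  217.48353388] -78.38868734549094 94.71497226063174 lean yaw 14.965925924594629 tilt 0.4605853483597475
side2 208 221.62634016947104 [ 491.4327758  -244.76717502  218.76393051] -97.68175619737308 79.81884786775082 lean yaw 15.01561115163318 tilt 0.44520926060603183
phone hi mean [568.13982234 198.30495889 165.10470919]
   before [568.30210159 198.34120789 164.92992129]
scene2 210 220.6040375639276 [ 500.12084837 -249.26128527  216.96713541] -95.93836992143927 83.15705444206726 lean yaw 15.312033897488476 tilt 0.4932624265135196
phone hi mean [576.9635898  195.73667027 163.89070758]
   before [576.69455839 195.94699927 163.60264953]
```

View pics/b2.png

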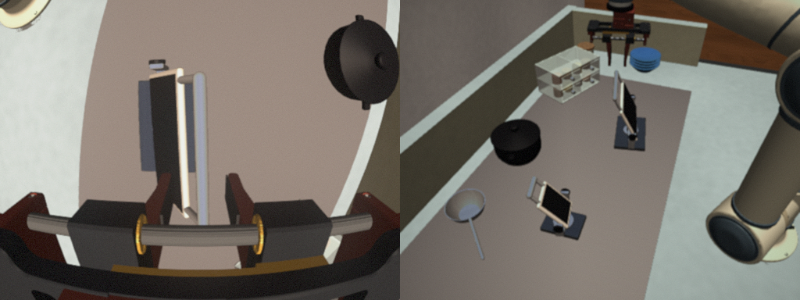

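The combined view shows the tablet standing square over its foot, with the gripper clear above it and the phone holder where it was. Swivel is about 2° off square, the lean is about 0.46 rad, and the phone rail moved less than 1 mm. All of this is within limits, so I hand in.

```bash
python3 -c "
from station import r
print(r.sign_off())"
```

```text
the job is handed in; nothing more can be done
None
```

The job is handed in: the last images put the tablet about 2° off square with its foot, leaning back about 26–28° and released, with the phone holder unmoved and the arm clear at about 10 s.

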